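Offer up the cover of a measuring backlight

ROBOT

A 6-joint arm with a two-finger parallel gripper is mounted at the origin on the work surface. World frame = base frame: x ahead of the robot, y to its left, z up, the work surface at z = 0. Lengths are in mm, angles in degrees, forces in N, time in s.
With the tool pointing down it reaches from about 300 to 850 mm from the base axis. Payload 4.2 kg.
Tool frame: the origin (TCP) lies between the finger pads; the fingertips stand 25 mm ahead of it and the grasp point (between the pads) lies 6 mm ahead of it; x points along the fingers, y is the direction in which the jaws open and shut, and the axes are right-handed (so a half turn about x gives the same grasp; the last joint's range is limited). The gripper opens to 91 mm and grips with 3 to 60 N. Pads are 32 mm wide; open, the fingers measure 118 mm over their backs; the gripper's body (76 mm by 178 mm) begins 60 mm behind the grasp point.
Start: joints at [-76.318, 18.312, 89.639, -0, 72.044, -1.146], TCP at [147.156, -555.865, 238.976] pointing down, gripper open.
Joint ranges: [-177.97, 177.97], [-48.28, 115.42], [12.27, 149.76], [-77.06, 257.06], [2.81, 150.46], [-146.56, 146.56]. Speed limits (degrees/s): [147.25, 147.25, 180, 180, 180, 180].

INTERFACE

Orientations are given as [roll, pitch, yaw] about the fixed x, y, z axes, in that order (R = Rz(yaw) Ry(pitch) Rx(roll)).
In Python, from workcell import env gives the robot as it stands.
- The arm moves only by the tool jog_arm, never from a script. Its argument "plan" is one flat list of numbers, 4 for each row, row after row: the shift along the tool's x, y, z in cm, then the turn about the tool's x in units of 6 degrees (1.0 is 6 degrees). In form: [tx, ty, tz, turn, tx, ty, tz, turn, ...]. A call has 1 to 12 rows; each row shifts and turns the commanded pose from where the row before left it, along the tool's axes as they then stand; what a row does not reach is not made up. A row lasts 1/12 s, in which the tool goes at most 41.7 mm and 7.16 degrees, less where a joint would pass 70% of its speed; a pose out of reach is approached as far as the arm can. A call with a gripper value outside its range is refused whole. "claw" is the finger opening in cm, from 0 to 9.12, set as the call begins (left out, the last holds). The fingers move at their own pace and stop on an object; "newtons" is the grip in N (left out, the last holds). Time passes only in rows, so rows that do not move let the fingers close. It gives the time, the measured TCP pose, the force and the opening at its end, in the units of the state.
- env.state(): the state, without advancing time (a new reading comes with each control period).
- env.grab_frame(name): name is "scene" or "top"; returns the picture (480x640x3 uint8, red, green, blue); there is no depth.
- env.calibration(name): a dict with "vertical_fov" (degrees; the focal length in pixels is half the picture's height over the tangent of half this angle, whatever the lens; pixels are square), "cx", "cy" (the principal point, pixels), "origin" and "orientation" of the camera in the world. Camera axes: x right, y down, z forward; pixel columns grow to the right and rows downward; lengths in mm; the calibration is good to about 2 mm. A picture is of the moment at which its call begins. calibration takes no time and is no camera call.
- env.job_done(): hands the job in, once; it reports no verdict.
The state is a dict: "time_s": time; "qpos": joint angles; "qvel": joint speeds; "effort": joint torques, N m; "ee_pos": TCP position; "ee_rot": TCP orientation; "force": force on the tool from outside, world axes, zero at the start; "torque": the same for the moment, N m; "gripper_width": finger opening in mm.
Only numpy, scipy, OpenCV 4.12 (cv2) and the standard library are available. Lean on these libraries where they do the work, as an engineer would, in place of code of your own. Each camera call takes 0.05 s, during which the arm holds its last target.

TASK

Lay the straightedge flat on the table and flush against the long side of the backlight base nearest the robot, about centred on that side, and let go of it: it is the datum that the cover is squared by. Then pick up the cover plate by its grip and hold it level, about 20 mm above the base, with its three holes over the base's three threaded holes so that a colleague can start the screws; never let the cover touch the base, whose window scratches. Finish while still holding the cover there, leave the straightedge in place and do not disturb the other things on the table.

Things in the scene. Friction and masses are not known exactly. Their poses are not given: they have to be found in the camera images.
- light_base: Backlight base, a flat grey block 130 (x) x 170 (y) x 22 mm high with a round glass window in the middle of its top and three 7 mm threaded holes round it; fixed to the table. Origin: centre of its underside, on the table; z up. Its -x face (170 mm long, at x = -65 mm) is the long side nearest the robot. The holes are at (x, y) = (-42, -64), (42, -64) and (0, 64) mm: two at the -y end, one at the +y end.
- straightedge: Straightedge, loose, steel, 0.3 to 0.6 kg: a flat bar 30 (x) x 180 (y) x 10 mm thick lying on the table, with an upright grip rib along its middle, 14 mm thick (x), 60 mm long (y), from 10 to 62 mm above the table. Origin: centre of its underside; z up. Its long edges are at x = -15 and +15 mm and either may go against the base. Gripped on the rib's top 30 mm the fingers pass above the 22 mm high base.
- cover: Cover plate, loose, aluminium, 0.2 to 0.42 kg: a plate 116 (x) x 160 (y) x 5 mm lying on the table, with three 14 mm through holes in the pattern of the base's holes, (x, y) = (-42, -64), (42, -64) and (0, 64) mm, and in its middle an upright grip rib 14 mm thick (x), 60 mm long (y), from 5 to 45 mm above its underside. Origin: centre of its underside; z up.
- base_hole0 (a point): Centre of the mouth of threaded hole 0 of the base, on its top face; belongs under cover_hole0.
- base_hole1 (a point): Centre of the mouth of threaded hole 1 of the base, on its top face; belongs under cover_hole1.
- base_hole2 (a point): Centre of the mouth of threaded hole 2 of the base, on its top face; belongs under cover_hole2.
- cover_hole0 (a point): Centre of hole 0 of the cover, at its underside.
- cover_hole1 (a point): Centre of hole 1 of the cover, at its underside.
- cover_hole2 (a point): Centre of hole 2 of the cover, at its underside.
- ring_gauge: Bystander: steel ring 60 mm across, 20 mm high, lying flat. Origin: centre of its underside.
- v_block: Bystander: dark steel V-block 50 x 45 x 35 mm. Origin: centre of its underside.
- plug_gauge: Bystander: round steel plug gauge standing upright, 36 mm across, 45 mm high. Origin: centre of its underside.
- screwdriver: Bystander: screwdriver lying on the table. Origin: on its axis at table height, near its middle.
- jar: Bystander: jar with a lid, 52 mm across, 75 mm high. Origin: centre of its underside.

How it is judged (in metres and radians):
On the way:
1. the straightedge lies flush along the base's near long side, let go, with the cover not yet lifted (x of straightedge in the frame of light_base between -0.0825 and -0.077 m and y of straightedge in the frame of light_base between -0.04 and 0.04 m and angle between the y axis of straightedge and the y axis of light_base, either way round below 0.03 rad and height (world z) of straightedge below 0.003 m and angle between straightedge's own z axis and vertical below 0.03 rad and contact force between each of the arm, the fingers and straightedge below 0.1 N and height (world z) of cover below 0.01 m and distance of cover from where it was at the start of the episode below 0.02 m), for 0.2 s.
At the end, for the whole second after the job is handed in: Fingers alone hold the cover still, within 4 deg of level, underside 10-30 mm above the base top, each hole within 4 mm of its threaded hole seen from above; the released straightedge lies flat, edge within 2.5 mm of the near long face, parallel within 0.03 rad, centred within 40 mm (x of straightedge in the frame of light_base between -0.0825 and -0.077 m and y of straightedge in the frame of light_base between -0.04 and 0.04 m and angle between the y axis of straightedge and the y axis of light_base, either way round below 0.03 rad and height (world z) of straightedge below 0.003 m and angle between straightedge's own z axis and vertical below 0.03 rad and contact force between each of the arm, the fingers, cover and straightedge below 0.1 N and horizontal distance between cover_hole0 and base_hole0 below 0.004 m and horizontal distance between cover_hole1 and base_hole1 below 0.004 m and horizontal distance between cover_hole2 and base_hole2 below 0.004 m and z of cover in the frame of light_base between 0.032 and 0.052 m and angle between cover's own z axis and vertical below 0.07 rad and contact force between the fingers and cover above 1 N and contact force between cover and light_base below 0.1 N and linear speed of cover below 0.015 m/s and angular speed of cover below 0.1 rad/s); the arm keeps its last pose, push and grip.
It fails at once if the cover touches the base (contact force between cover and light_base above 1 N).
It fails at once if a bystander is disturbed (distance of any of ring_gauge, v_block, plug_gauge, screwdriver, jar from where it was at the start of the episode above 0.02 m).
It also fails if it takes over 64 s, if anything falls off the work surface, if the arm or the gripper's body presses on something with over 40 N, if the wrist force passes 120 N, or if a joint passes its speed limit or range.

## Working session

There is one attempt and no reset: what is moved stays moved. The work goes in short steps, Python scripts to look and compute and a tool call to move; the robot and the scene stay as the last step left them, time stands still between calls to the robot, and variables do not carry over. Pictures are saved under pics/ and viewed, and the job is handed in when it is done.

Besides the shell and the picture viewer there is one more tool, called after "Request:" as name(argument=value, ...) on one line, values as JSON. jog_arm: Moves the arm, as the interface text tells. Its arguments: {"type":"object","properties":{"plan":{"type":"array"},"claw":{"type":"number"},"newtons":{"type":"number"}},"required":["plan"]}

```bash
mkdir -p pics; ls
python3 - <<'E'
from workcell import env
import cv2
print(env.state())
for n in("scene","top"):
    print(n,env.calibration(n))
    cv2.imwrite(f"pics/{n}0.png",env.grab_frame(n)[:,:,::-1])
E
```

```text
pics
{'time_s': 0.0, 'qpos': array([-7.63161336e+01,  1.83516247e+01,  8.97050772e+01, -2.12014461e-03,
        7.20432864e+01, -1.14367761e+00]), 'qvel': array([-0.11846016, -0.00151358, -0.00565989, -0.01437552, -0.04639422,
        0.05248681]), 'effort': array([ 1.93815773e-03, -4.12455583e+01, -2.31969827e+01,  7.29674217e-02,
        4.59095836e-02, -1.52419493e-04]), 'ee_pos': array([ 147.05431844, -555.41383156,  238.12940588]), 'ee_rot': array([-89.98877063,  89.89999144, 104.83942878]), 'force': array([-1.08559139,  0.45355126,  0.15494474]), 'torque': array([-0.02498818,  0.03060681, -0.00287625]), 'gripper_width': 91.56736525977799}
scene {'vertical_fov': 56.68278943884928, 'cx': 318.98526278309185, 'cy': 237.66041266348444, 'origin': array([ 816.79118367, -416.00098617,  777.27917778]), 'orientation': array([-145.75792219,    0.33477892,   29.16842173])}
top {'vertical_fov': 47.48453933108091, 'cx': 312.663904449554, 'cy': 235.03826591371146, 'origin': array([ 372.61153853,    8.81989829, 1072.58660899]), 'orientation': array([-169.00475035,   -0.37708226,  -89.14300108])}
```

View pics/scene0.png

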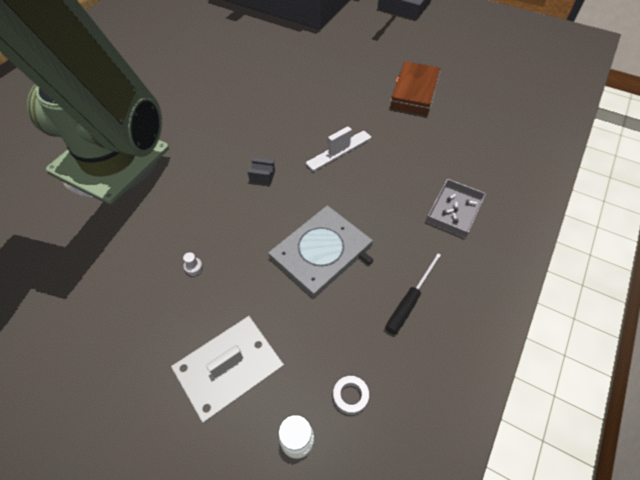

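View pics/top0.png

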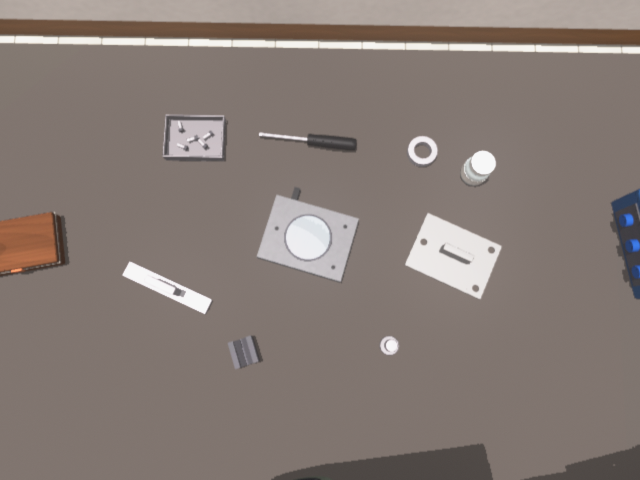

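Scene view: base around (321,248), straightedge (340,150), cover (227,367). Top view: base (308,238), straightedge (167,287), cover (453,255), with the jar and ring above the cover. Next I'll zoom in for the details.

```bash
cat > h.py <<'E'
import numpy as np, cv2
from scipy.spatial.transform import Rotation as Ro
from workcell import env
def cam(n):
    c=env.calibration(n); f=240/np.tan(np.radians(c["vertical_fov"]/2))
    return f,c["cx"],c["cy"],np.array(c["origin"]),Ro.from_euler("xyz",c["orientation"],degrees=True).as_matrix()
def ray(n,p):
    f,cx,cy,o,R=cam(n); p=np.atleast_2d(p).astype(float)
    d=np.c_[(p[:,0]-cx)/f,(p[:,1]-cy)/f,np.ones(len(p))]@R.T
    return o,d
def onz(n,p,z):
    o,d=ray(n,p); return o+d*((z-o[2])/d[:,2])[:,None]
def proj(n,X):
    f,cx,cy,o,R=cam(n); q=(np.atleast_2d(X)-o)@R; return np.c_[cx+f*q[:,0]/q[:,2],cy+f*q[:,1]/q[:,2]]
def tri(pa,pb,a="top",b="scene"):
    out=[]
    for u,v in zip(np.atleast_2d(pa),np.atleast_2d(pb)):
        o1,d1=ray(a,u);o2,d2=ray(b,v);d1=d1[0];d2=d2[0]
        s=np.linalg.lstsq(np.c_[d1,-d2],o2-o1,rcond=None)[0]
        A=o1+s[0]*d1;B=o2+s[1]*d2; out.append(np.r_[(A+B)/2,np.linalg.norm(A-B)])
    return np.array(out)
E
python3 - <<'E'
import cv2,numpy as np
t=cv2.imread("pics/top0.png");s=cv2.imread("pics/scene0.png")
def crop(im,x,y,w,h,k,n): cv2.imwrite(n,cv2.resize(im[y:y+h,x:x+w],None,fx=k,fy=k,interpolation=cv2.INTER_CUBIC))
crop(t,110,180,260,140,3,"pics/t_a.png")
crop(t,380,190,140,120,5,"pics/t_b.png")
crop(s,240,110,160,195,3,"pics/s_a.png")
crop(s,160,305,140,120,5,"pics/s_b.png")
E
```

```text
(no output)
```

View pics/t_a.png

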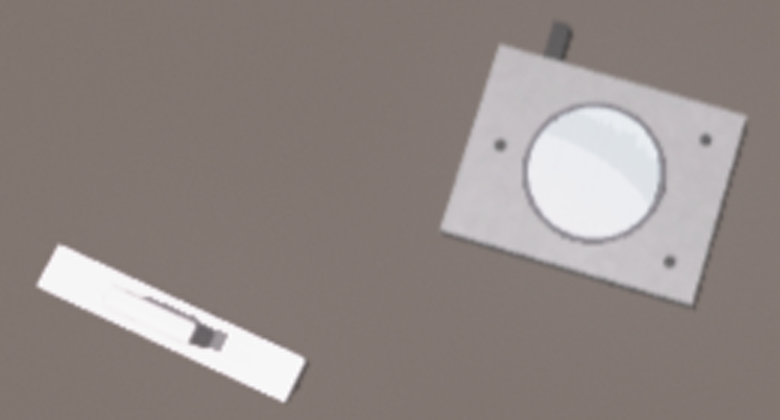

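View pics/t_b.png

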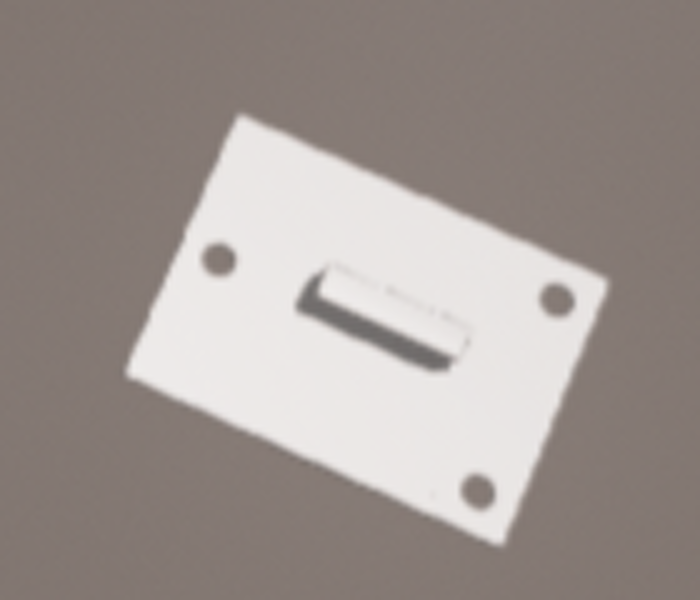

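View pics/s_a.png

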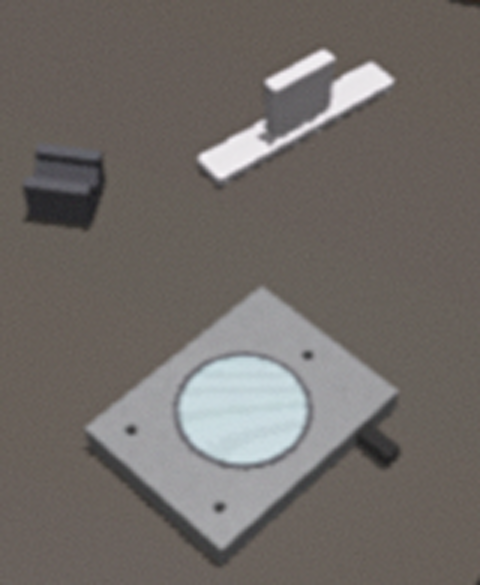

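View pics/s_b.png

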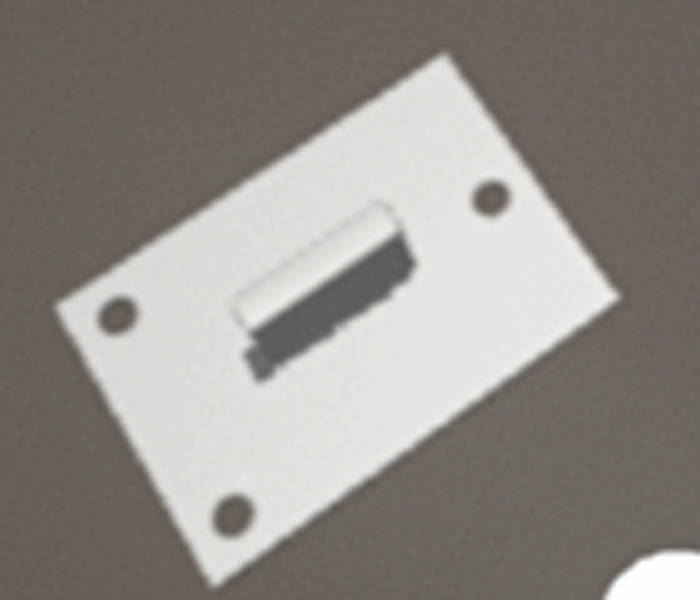

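```bash
cat > m.py <<'E'
from h import *
t=cv2.imread("pics/top0.png",0);s=cv2.imread("pics/scene0.png",0)
def P(x0,y0,k,l): return [((a+.5)/k-.5+x0,(b+.5)/k-.5+y0) for a,b in l]
def sub(im,p,w=3): return cv2.cornerSubPix(im,np.float32(p).reshape(-1,1,2),(w,w),(-1,-1),(3,50,.01)).reshape(-1,2)
def blob(im,p,r=5):
    out=[]
    for u,v in p:
        u0,v0=int(round(u)),int(round(v));w=im[v0-r:v0+r+1,u0-r:u0+r+1].astype(float)
        bg=np.median(w);k=np.clip(bg-15-w,0,None);yy,xx=np.mgrid[-r:r+1,-r:r+1]
        out.append((u0+(k*xx).sum()/k.sum(),v0+(k*yy).sum()/k.sum()))
    return np.array(out)
def fit(local,X):  # planar rigid fit
    l=np.array(local,float);x=X[:,:2];lc=l-l.mean(0);xc=x-x.mean(0)
    th=np.arctan2((lc[:,0]*xc[:,1]-lc[:,1]*xc[:,0]).sum(),(lc*xc).sum())
    R=np.array([[np.cos(th),-np.sin(th)],[np.sin(th),np.cos(th)]])
    o=x.mean(0)-R@l.mean(0); return o,np.degrees(th),x-(l@R.T+o)
H=[(-42,-64),(42,-64),(0,64)]
# base
bc_t=P(110,180,3,[(500,45),(745,115),(694,304),(442,231)]); bc_s=P(240,110,3,[(398,391),(222,550),(87,430),(263,289)])
bC=[(65,85),(65,-85),(-65,-85),(-65,85)]
bh_t=blob(t,P(110,180,3,[(669,262),(705,139),(500,145)]),4); bh_s=blob(s,P(240,110,3,[(131,430),(219,507),(308,355)]),4)
# cover
cc_t=P(380,190,5,[(240,115),(608,282),(503,545),(127,375)]);cc_s=P(160,305,5,[(618,296),(214,586),(56,306),(445,54)])
cC=[(58,80),(58,-80),(-58,-80),(-58,80)]
ch_t=blob(t,P(380,190,5,[(478,492),(557,300),(219,259)]),5);ch_s=blob(s,P(160,305,5,[(118,316),(233,515),(491,198)]),5)
def rep(name,loc,a,b,z):
    T=tri(a,b);print(name,"tri z",T[:,2].round(1),"gap",T[:,3].round(1))
    for lab,X in (("tri",T),("top",onz("top",a,z)),("scene",onz("scene",b,z))):
        o,th,r=fit(loc,X);print("  ",lab,o.round(1),round(th,2),"res",np.abs(r).max().round(1))
if __name__=="__main__":
    rep("base corners",bC,sub(t,bc_t),sub(s,bc_s),22)
    rep("base holes",H,bh_t,bh_s,22)
    rep("cover corners",cC,sub(t,cc_t),sub(s,cc_s),5)
    rep("cover holes",H,ch_t,ch_s,5)
    et=sub(t,P(110,180,3,[(58,245),(305,358),(286,402),(37,286)])); es=sub(s,P(240,110,3,[(394,80),(220,184),(198,158),(374,63)]))
    rep("edge corners",[(15,90),(15,-90),(-15,-90),(-15,90)],et,es,10)
    # rib tops: pick two ends
    rt=P(110,180,3,[(112,285),(196,318),(192,342),(104,304)]); rs=P(240,110,3,[(336,56),(268,100),(265,83),(325,50)])
    rep("edge rib",[(7,30),(7,-30),(-7,-30),(-7,30)],rt,rs,62)
    rt=P(380,190,5,[(331,263),(470,329),(459,364),(318,295)]); rs=P(160,305,5,[(400,234),(252,330),(233,298),(380,203)])
    rep("cover rib",[(7,30),(7,-30),(-7,-30),(-7,30)],rt,rs,45)
    for n,p in (("ring",(422,151)),("jar",(478,170)),("plug",(390,346)),("vblk",(244,352)),("sdr",(332,142))): print(n,onz("top",p,20).round(0))
E
python3 m.py
```

```text
base corners tri z [19.6 18.8 18.7 20.1] gap [2.  2.8 1.2 1.2]
   tri [573.9  15.1] -15.78 res 0.2
   top [572.7  14.5] -15.91 res 0.5
   scene [575.4  14.3] -15.59 res 0.3
base holes tri z [18.1 18.5 18.5] gap [1.2 1.6 1.3]
   tri [573.7  15.5] -15.78 res 0.2
   top [572.6  15.1] -15.8 res 0.1
   scene [575.4  14. ] -15.69 res 0.2
cover corners tri z [3.5 0.9 2.7 2.6] gap [2.8 2.  1.4 2. ]
   tri [ 545.4 -274.3] -24.2 res 0.5
   top [ 544.3 -274.3] -24.27 res 0.3
   scene [ 547.  -273.9] -24.06 res 0.5
cover holes tri z [1.7 1.8 1.9] gap [1.5 1.6 1.6]
   tri [ 545.4 -274.5] -24.25 res 0.3
   top [ 544.4 -274.2] -24.24 res 0.1
   scene [ 547.1 -274.4] -24.22 res 0.0
edge corners tri z [8.  6.  6.7 6.8] gap [1.4 2.  1.7 1. ]
   tri [472.4 289. ] -23.86 res 0.5
   top [471.5 287.7] -23.89 res 0.4
   scene [474.3 286.8] -23.54 res 0.4
edge rib tri z [61.  52.7 59.7 58.3] gap [3.5 8.6 3.  3.2]
   tri [473.1 287.5] -22.45 res 1.1
   top [472.6 286.4] -20.68 res 2.5
   scene [475.2 283.7] -21.62 res 7.8
cover rib tri z [39.8 40.3 39.5 39.8] gap [1.1 2.5 4.1 1.5]
   tri [ 545.2 -274.5] -25.35 res 1.5
   top [ 543.6 -274. ] -25.41 res 1.4
   scene [ 547.9 -274.6] -25.19 res 1.9
ring [[ 754. -214.   20.]]
jar [[ 716. -326.   20.]]
plug [[ 366. -145.   20.]]
vblk [[351. 131.  20.]]
sdr [[771. -31.  20.]]
```

```bash
cat >> h.py <<'E'
def pose():
    s=env.state();R=Ro.from_euler("xyz",s["ee_rot"],degrees=True).as_matrix();return np.array(s["ee_pos"]),R,s
def go(x,y,z,yaw):
    p,R,s=pose()
    j=np.degrees(np.arctan2(R[1,1],R[0,1]))
    # turn about tool x (pointing down): +turn = -world yaw ; wrap to half-turn symmetry
    d=(-(yaw-j)+90)%180-90
    print("t",round(s["time_s"],2),"p",p.round(1),"jawyaw",round(j,2),"q6",s["qpos"][5].round(1),"F",s["force"].round(1),"w",round(s["gripper_width"],1),"tilt",R[:,0].round(4))
    print("turn deg",d.round(2),"units",(d/6).round(3))
    R2=np.c_[[0,0,-1.],R[:,1],np.cross([0,0,-1.],R[:,1])]
    a=np.radians(-d);Rz=np.array([[np.cos(a),-np.sin(a),0],[np.sin(a),np.cos(a),0],[0,0,1]])
    D=np.array([x,y,z])-p
    print("shift now-axes cm",(R.T@D/10).round(2)," after-turn axes cm",((Rz@R2).T@D/10).round(2))
E
python3 -c "
from h import *
print(pose()[1].round(3))
go(472.7,288,150,-23.8)
go(480,-150,150,-23.8)"
```

```text
[[-0.     0.256 -0.967]
 [ 0.002 -0.967 -0.256]
 [-1.    -0.002  0.   ]]
t 0.1 p [ 147.  -555.4  238.2] jawyaw -75.17 q6 -1.1 F [-0.6 -0.6  0.1] w 91.3 tilt [-4.0e-04  1.5e-03 -1.0e+00]
turn deg -51.37 units -8.562
shift now-axes cm [  8.94 -73.19 -53.07]  after-turn axes cm [  8.82  -4.23 -90.31]
t 0.1 p [ 147.  -555.4  238.2] jawyaw -75.17 q6 -1.1 F [-0.6 -0.6  0.1] w 91.3 tilt [-4.0e-04  1.5e-03 -1.0e+00]
turn deg -51.37 units -8.562
shift now-axes cm [  8.87 -30.66 -42.56]  after-turn axes cm [  8.82  14.12 -50.53]
```

Request:
jog_arm(plan=[0, 0, 0, -0.6, 0, 0, 0, -1.1, 0, 0, 0, -1.1, 0, 0, 0, -1.1, 0, 0, 0, -1.1, 0, 0, 0, -1.1, 0, 0, 0, -1.1, 0, 0, 0, -1.0, 0, 0, 0, -0.36, 0, 0, 0, 0], claw=9.1)

```text
time_s: 0.93
ee_pos: [147.1, -555.6, 238.5]
ee_rot: [-142.9, 89.9, 103.4]
force: [0.0, 0.2, -0.9]
gripper_width: 90.5
```

Request:
jog_arm(plan=[0, 0.3, -1, 0, 0, 0.6, -2, 0, 0, 0.9, -3.2, 0, 0, 1, -3.6, 0, 0, 1, -3.6, 0, 0, 1, -3.6, 0, 0, 1, -3.6, 0, 0, 1, -3.6, 0, 0, 1, -3.6, 0, 0, 1, -3.6, 0, 0, 1, -3.6, 0, 0, 1, -3.6, 0])

```text
time_s: 1.93
ee_pos: [402.4, -243.9, 239.0]
ee_rot: [161.9, 90.0, 48.1]
force: [0.3, -0.1, -0.8]
gripper_width: 91.0
```

Request:
jog_arm(plan=[0, 1, -3.6, 0, 0, 1, -3.6, 0, 0, 1, -3.6, 0, 0, 0.3, -3.6, 0, 0, -1, -3.6, 0, 0.5, -1.5, -3.6, 0, 1, -1.5, -3.6, 0, 1, -1.5, -3.6, 0, 1, -1.5, -3.6, 0, 1, -1.5, -3.6, 0, 1, -1.5, -3.0, 0, 1, -1.5, -2.5, 0])

```text
time_s: 2.93
ee_pos: [493.6, 169.3, 173.4]
ee_rot: [-162.2, 90.0, 84.0]
force: [0.5, 0.4, 0.9]
gripper_width: 91.0
```

```bash
python3 -c "
from h import *
go(472.7,288,120,-23.8)"
```

```text
t 2.93 p [493.6 169.3 173.4] jawyaw -23.81 q6 41.4 F [0.5 0.4 0.9] w 91.0 tilt [ 1.e-04  6.e-04 -1.e+00]
turn deg -0.01 units -0.001
shift now-axes cm [  5.35  -6.7  -10.01]  after-turn axes cm [  5.34  -6.7  -10.02]
```

Request:
jog_arm(plan=[1, -1.5, -2.2, 0, 1, -1.5, -2, 0, 1, -1, -1.5, 0, 0.7, -0.5, -1, 0, 0, 0, 0, 0, 0, 0, 0, 0])

```text
time_s: 3.43
ee_pos: [479.9, 245.9, 136.7]
ee_rot: [-14.1, 89.9, -127.9]
force: [0.8, 0.1, 0.4]
gripper_width: 90.9
```

```bash
python3 -c "
from h import *
go(472.7,288,120,-23.8)
for n in('top','scene'): cv2.imwrite(f'pics/{n}1.png',env.grab_frame(n)[:,:,::-1])"
```

```text
t 3.43 p [479.9 245.9 136.7] jawyaw -23.77 q6 49.7 F [0.8 0.1 0.4] w 90.9 tilt [-7.e-04 -9.e-04 -1.e+00]
turn deg 0.03 units 0.005
shift now-axes cm [ 1.67 -2.35 -3.57]  after-turn axes cm [ 1.67 -2.35 -3.56]
```

View pics/top1.png

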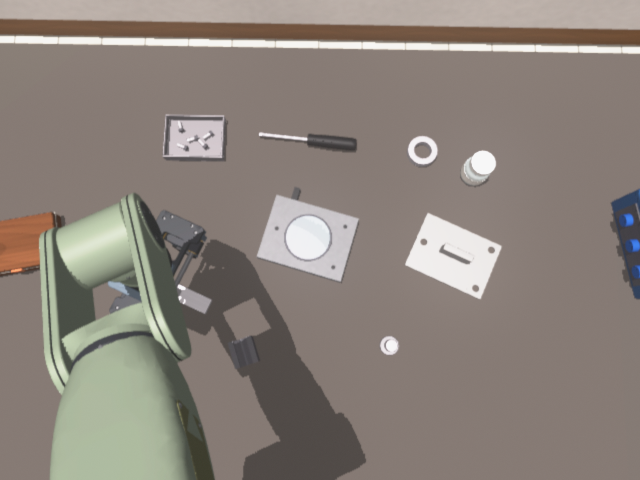

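View pics/scene1.png

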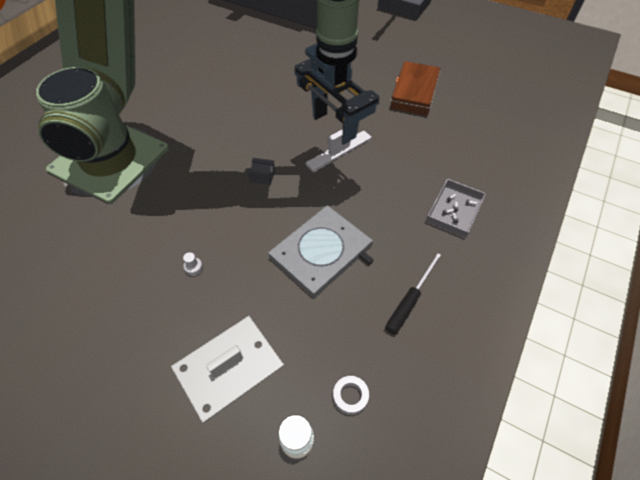

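Request:
jog_arm(plan=[0.5, -0.8, -1.2, 0, 0.5, -0.8, -1.2, 0, 0.6, -0.75, -1.17, 0, 1, 0, 0, 0, 1.2, 0, 0, 0, 1.2, 0, 0, 0, 1, 0, 0, 0, 0, 0, 0, 0, 0, 0, 0, 0])

```text
time_s: 4.28
ee_pos: [473.0, 287.4, 76.3]
ee_rot: [-26.6, 89.9, -140.5]
force: [-0.1, -0.3, 0.4]
gripper_width: 90.9
```

```bash
python3 -c "
from h import *
go(472.7,288,60,-23.8)
im=env.grab_frame('scene')[70:190,270:400,::-1]
cv2.imwrite('pics/s2.png',cv2.resize(im,None,fx=5,fy=5,interpolation=cv2.INTER_CUBIC))"
```

```text
t 4.28 p [473.  287.4  76.3] jawyaw -23.84 q6 54.0 F [-0.1 -0.3  0.4] w 90.9 tilt [-0.0012 -0.001  -1.    ]
turn deg -0.04 units -0.007
shift now-axes cm [ 1.63 -0.05 -0.05]  after-turn axes cm [ 1.63 -0.05 -0.05]
```

View pics/s2.png

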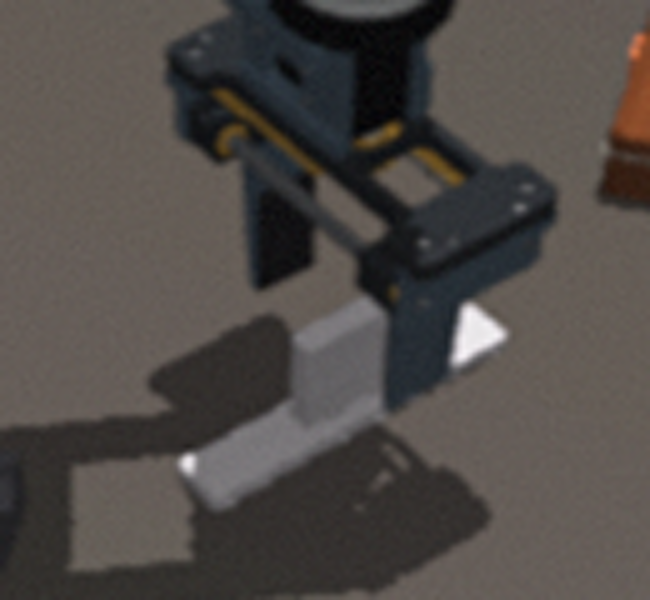

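Request:
jog_arm(plan=[0.8, 0, 0, 0, 0.8, 0, 0, 0, 0, 0, 0, 0, 0, 0, 0, 0])

```text
time_s: 4.67
ee_pos: [472.7, 287.8, 60.3]
ee_rot: [-31.9, 89.9, -145.8]
force: [0.0, -0.1, 0.3]
gripper_width: 91.0
```

Request:
jog_arm(plan=[0, 0, 0, 0, 0, 0, 0, 0, 0, 0, 0, 0, 0, 0, 0, 0, 0, 0, 0, 0, 0, 0, 0, 0, 0, 0, 0, 0, 0, 0, 0, 0], claw=0.8, newtons=30)

```text
time_s: 5.33
ee_pos: [473.1, 288.1, 60.9]
ee_rot: [70.6, 90.0, -43.2]
force: [0.6, 1.0, -0.2]
gripper_width: 40.7
```

```bash
python3 -c "
from h import *
go(472.7,288,60,-23.8)"
```

```text
t 5.33 p [473.1 288.1  60.9] jawyaw -23.81 q6 54.0 F [ 0.6  1.  -0.2] w 40.7 tilt [ 0. -0. -1.]
turn deg -0.01 units -0.002
shift now-axes cm [ 0.09 -0.04  0.02]  after-turn axes cm [ 0.09 -0.04  0.02]
```

Request:
jog_arm(plan=[0, 0, 0, 0, 0, 0, 0, 0, 0, 0, 0, 0, 0, 0, 0, 0, 0, 0, 0, 0, 0, 0, 0, 0, 0, 0, 0, 0, 0, 0, 0, 0])

```text
time_s: 6.0
ee_pos: [473.2, 288.0, 60.9]
ee_rot: [80.9, 90.0, -32.9]
force: [0.2, 0.6, -0.2]
gripper_width: 13.8
```

```bash
python3 -c "
from h import *
go(472.7,288,60,-23.8)"
```

```text
t 6.0 p [473.2 288.   60.9] jawyaw -23.81 q6 54.0 F [ 0.2  0.6 -0.2] w 13.8 tilt [ 2.e-04 -1.e-04 -1.e+00]
turn deg -0.01 units -0.002
shift now-axes cm [ 0.09 -0.05  0.02]  after-turn axes cm [ 0.09 -0.05  0.02]
```

Request:
jog_arm(plan=[-0.4, 0, 0, 0, -0.8, 0, 0, 0, -0.8, 0, 0, 0, -0.4, 0, 0, -0.4, 0, 0, 0, -0.53, 0, 0, 0, -0.4, 0, 0, 0, 0, 0, 0, 0, 0])

```text
time_s: 6.67
ee_pos: [473.1, 288.1, 85.4]
ee_rot: [127.1, 90.0, 21.2]
force: [-0.2, 0.3, -5.2]
gripper_width: 13.7
```

```bash
python3 -c "
from h import *
go(482.6,40.9,84,-15.8)
im=env.grab_frame('scene')[70:190,270:400,::-1]
cv2.imwrite('pics/s3.png',cv2.resize(im,None,fx=5,fy=5,interpolation=cv2.INTER_CUBIC))"
```

```text
t 6.67 p [473.1 288.1  85.4] jawyaw -15.89 q6 46.0 F [-0.2  0.3 -5.2] w 13.7 tilt [ 3.e-04  1.e-04 -1.e+00]
turn deg -0.09 units -0.016
shift now-axes cm [ 0.14  7.68 23.52]  after-turn axes cm [ 0.14  7.64 23.53]
```

View pics/s3.png

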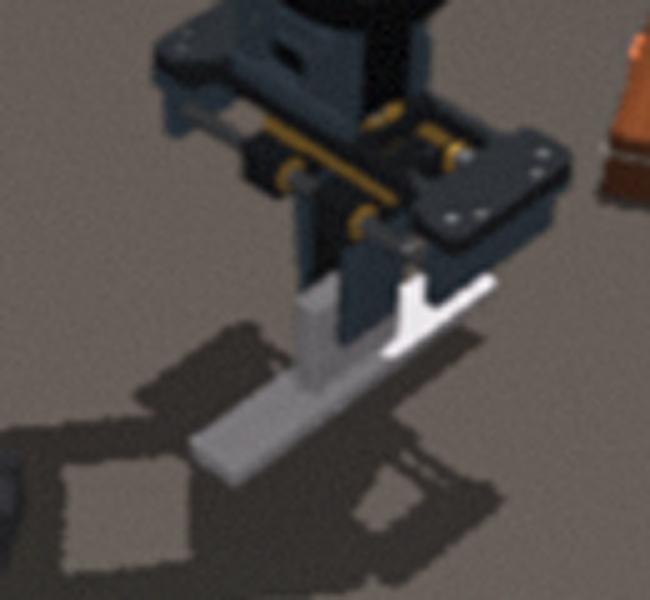

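Request:
jog_arm(plan=[0, 0.35, 1.1, 0, 0, 0.65, 2, 0, 0, 0.9, 2.7, 0, 0, 0.95, 2.9, 0, 0, 0.95, 2.9, 0, 0, 0.95, 2.9, 0, 0, 0.95, 2.9, 0, 0, 0.9, 2.7, 0, 0, 0.65, 2, 0, 0, 0.4, 1.4, 0, 0, 0, 0, 0, 0, 0, 0, 0])

```text
time_s: 7.72
ee_pos: [482.4, 40.2, 85.0]
ee_rot: [-116.7, 90.0, 137.3]
force: [1.2, 0.2, -3.9]
gripper_width: 13.8
```

```bash
python3 -c "
from h import *
go(482.6,40.9,61,-15.8)
for n in('top','scene'): cv2.imwrite(f'pics/{n}4.png',env.grab_frame(n)[:,:,::-1])
im=cv2.imread('pics/scene4.png')[120:320,190:390]
cv2.imwrite('pics/s4.png',cv2.resize(im,None,fx=3,fy=3,interpolation=cv2.INTER_CUBIC))"
```

```text
t 7.72 p [482.4  40.2  85. ] jawyaw -15.98 q6 19.4 F [ 1.2  0.2 -3.9] w 13.8 tilt [-1.e-04  1.e-04 -1.e+00]
turn deg -0.18 units -0.031
shift now-axes cm [ 2.4   0.   -0.07]  after-turn axes cm [ 2.4   0.   -0.07]
```

View pics/s4.png

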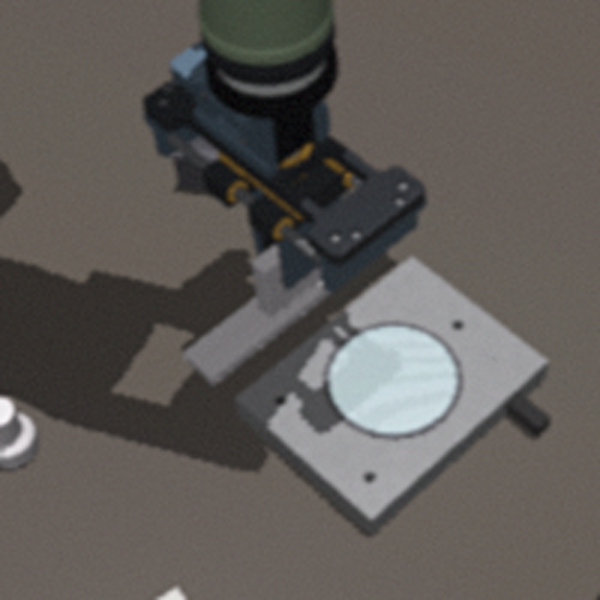

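View pics/top4.png

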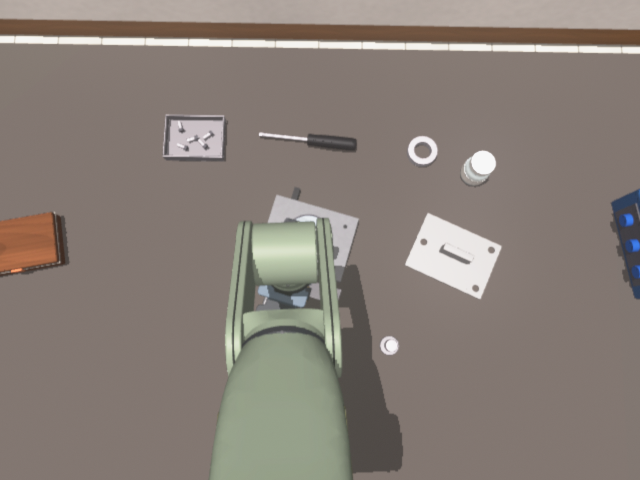

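Request:
jog_arm(plan=[0.8, 0, 0, 0, 0.8, 0, 0, 0, 0.5, 0, 0, 0, 0.3, 0, 0, 0, 0, 0, 0, 0, 0, 0, 0, 0])

```text
time_s: 8.32
ee_pos: [482.2, 41.5, 60.8]
ee_rot: [-77.8, 89.9, 176.4]
force: [-1.3, 0.3, -0.2]
gripper_width: 13.7
```

Request:
jog_arm(plan=[0, 0.3, 0, 0, 0, 0.3, 0, 0, 0, 0.2, 0, 0, 0, 0.2, 0, 0, 0, 0.1, 0, 0, 0, 0, 0, 0, 0, 0, 0, 0])

```text
time_s: 8.9
ee_pos: [493.7, 37.9, 60.8]
ee_rot: [87.9, 89.9, -18.0]
force: [0.8, -0.4, -4.2]
gripper_width: 13.7
```

```bash
python3 -c "
from h import *
go(497,36.8,61,-15.8)"
```

```text
t 8.9 p [493.7  37.9  60.8] jawyaw -15.82 q6 18.9 F [ 0.8 -0.4 -4.2] w 13.7 tilt [ 9.e-04 -3.e-04 -1.e+00]
turn deg -0.02 units -0.003
shift now-axes cm [-0.02  0.35  0.02]  after-turn axes cm [-0.02  0.35  0.02]
```

Request:
jog_arm(plan=[0, 0.1, 0, 0, 0, 0.1, 0, 0, 0, 0, 0, 0, 0, 0, 0, 0])

```text
time_s: 9.23
ee_pos: [495.3, 37.6, 60.9]
ee_rot: [91.2, 90.0, -14.6]
force: [0.3, -0.4, -4.9]
gripper_width: 13.6
```

Request:
jog_arm(plan=[0, 0.1, 0, 0, 0, 0, 0, 0, 0, 0, 0, 0])

```text
time_s: 9.48
ee_pos: [496.2, 37.3, 60.9]
ee_rot: [69.6, 90.0, -36.2]
force: [0.7, 0.5, -4.4]
gripper_width: 13.8
```

Request:
jog_arm(plan=[0, 0.1, 0, 0, 0, 0, 0, 0, 0, 0, 0, 0])

```text
time_s: 9.73
ee_pos: [497.1, 37.0, 60.9]
ee_rot: [79.7, 90.0, -26.2]
force: [0.0, 0.3, -4.6]
gripper_width: 14.1
```

Request:
jog_arm(plan=[0, 0.1, 0, 0, 0, 0, 0, 0, 0, 0, 0, 0])

```text
time_s: 9.98
ee_pos: [497.7, 36.7, 60.8]
ee_rot: [-67.8, 90.0, -173.6]
force: [-0.5, -0.0, -4.3]
gripper_width: 13.5
```

Request:
jog_arm(plan=[0, 0.1, 0, 0, 0, 0, 0, 0, 0, 0, 0, 0])

```text
time_s: 10.23
ee_pos: [497.8, 36.7, 60.8]
ee_rot: [-78.2, 89.9, 176.0]
force: [-4.6, 2.4, -2.1]
gripper_width: 13.9
```

```bash
python3 -c "
from h import *
go(497,36.8,61,-15.8)
cv2.imwrite('pics/scene5.png',env.grab_frame('scene')[:,:,::-1])
im=cv2.imread('pics/scene5.png')[170:300,240:370]
cv2.imwrite('pics/s5.png',cv2.resize(im,None,fx=4.6,fy=4.6,interpolation=cv2.INTER_CUBIC))"
```

```text
t 10.23 p [497.8  36.7  60.8] jawyaw -15.83 q6 18.7 F [-4.6  2.4 -2.1] w 13.9 tilt [-2.6e-03  2.0e-04 -1.0e+00]
turn deg -0.03 units -0.005
shift now-axes cm [-0.02 -0.08  0.01]  after-turn axes cm [-0.02 -0.08  0.01]
```

View pics/s5.png

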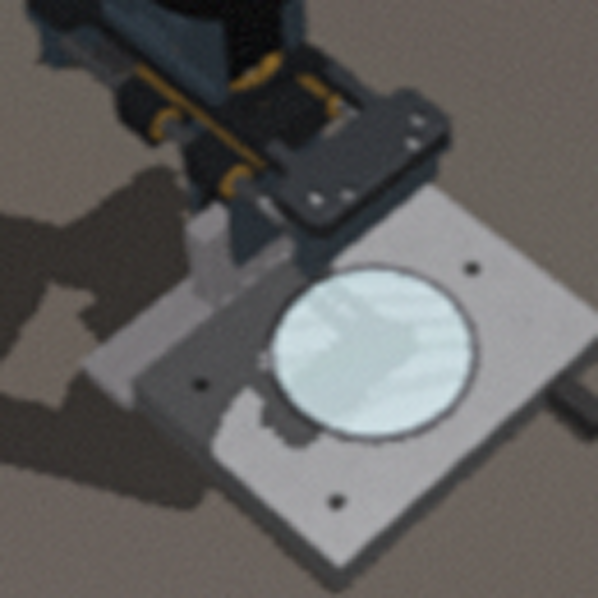

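Request:
jog_arm(plan=[0.1, 0.03, 0, 0, 0, 0, 0, 0, 0, 0, 0, 0])

```text
time_s: 10.53
ee_pos: [497.9, 36.7, 60.8]
ee_rot: [-81.0, 89.8, 173.2]
force: [-7.3, 2.8, 8.0]
gripper_width: 14.0
```

Request:
jog_arm(plan=[0, 0, 0, 0, 0, 0, 0, 0, 0, 0, 0, 0, 0, 0, 0, 0, 0, 0, 0, 0], claw=4.0)

```text
time_s: 10.95
ee_pos: [500.1, 36.3, 60.2]
ee_rot: [100.3, 89.9, -5.5]
force: [0.1, -0.1, 0.9]
gripper_width: 39.7
```

```bash
python3 -c "
from h import *
go(497,36.8,120,-15.8)
cv2.imwrite('pics/scene6.png',env.grab_frame('scene')[:,:,::-1])
im=cv2.imread('pics/scene6.png')[170:300,240:370]
cv2.imwrite('pics/s6.png',cv2.resize(im,None,fx=4.6,fy=4.6,interpolation=cv2.INTER_CUBIC))"
```

```text
t 10.95 p [500.1  36.3  60.2] jawyaw -15.84 q6 18.7 F [ 0.1 -0.1  0.9] w 39.7 tilt [ 1.7e-03 -2.0e-04 -1.0e+00]
turn deg -0.04 units -0.007
shift now-axes cm [-5.98 -0.3   0.03]  after-turn axes cm [-5.98 -0.3   0.03]
```

View pics/s6.png

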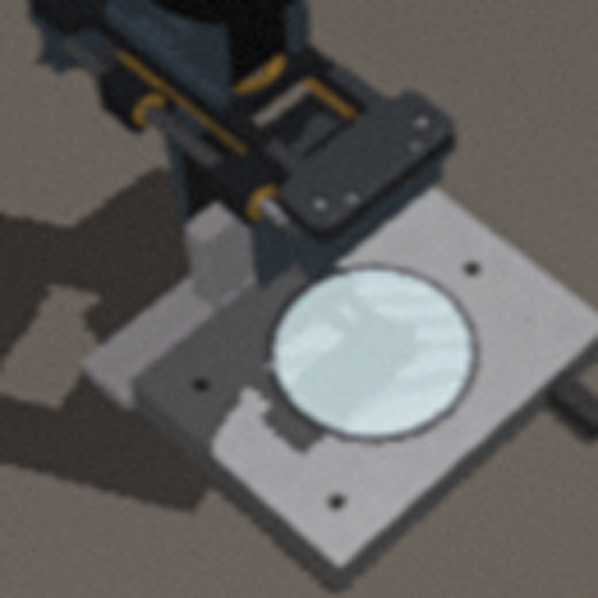

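Request:
jog_arm(plan=[-0.4, 0, 0, 0, -1, 0, 0, 0, -1.8, 0, 0, 0, -2, 0, 0, 0, -2, 0, 0, 0, -1.5, 0, 0, 0, -0.8, 0, 0, 0, -0.3, 0, 0, 0, 0, 0, 0, 0], claw=9.1)

```text
time_s: 11.75
ee_pos: [499.5, 36.4, 158.7]
ee_rot: [105.8, 89.9, -0.1]
force: [-0.1, 1.2, 1.2]
gripper_width: 90.5
```

```bash
python3 -c "
from h import *
go(545.8,-274.4,130,-24.2)"
```

```text
t 11.75 p [499.5  36.4 158.7] jawyaw -15.83 q6 18.7 F [-0.1  1.2  1.2] w 90.5 tilt [ 0.0016 -0.     -1.    ]
turn deg 8.37 units 1.394
shift now-axes cm [ 2.87 12.93 28.64]  after-turn axes cm [ 2.87 16.96 26.45]
```

Request:
jog_arm(plan=[0, 0, 0, 0.69, 0, 0, 0, 0.7, 0, 1, 1.5, 0, 0, 2, 3.1, 0, 0, 2.2, 3.5, 0, 0, 2.2, 3.5, 0, 0, 2.2, 3.5, 0, 0, 2.2, 3.5, 0, 0, 2.2, 3.4, 0, 0, 2, 2.9, 0, 0.5, 0.96, 1.55, 0, 0.5, 0, 0, 0])

```text
time_s: 12.75
ee_pos: [545.7, -277.9, 146.3]
ee_rot: [-10.6, 89.9, -124.9]
force: [-0.4, -0.1, 0.1]
gripper_width: 91.1
```

Request:
jog_arm(plan=[1, 0, 0, 0, 0.8, 0, 0, 0, 0, 0, 0, 0, 0, 0, 0, 0, 0, 0, 0, 0])

```text
time_s: 13.17
ee_pos: [545.9, -273.2, 130.1]
ee_rot: [179.6, 90.0, 65.6]
force: [0.3, 0.1, -0.2]
gripper_width: 91.3
```

```bash
python3 -c "
from h import *
go(545.8,-274.4,39,-24.2)
for n in('top','scene'): cv2.imwrite(f'pics/{n}7.png',env.grab_frame(n)[:,:,::-1])
im=cv2.imread('pics/scene7.png')[180:460,140:400]
cv2.imwrite('pics/s7.png',cv2.resize(im,None,fx=2.1,fy=2.1,interpolation=cv2.INTER_CUBIC))
im=cv2.imread('pics/top7.png')[160:340,220:420]
cv2.imwrite('pics/t7.png',cv2.resize(im,None,fx=3,fy=3,interpolation=cv2.INTER_CUBIC))"
```

```text
t 13.17 p [ 545.9 -273.2  130.1] jawyaw -24.08 q6 -3.6 F [ 0.3  0.1 -0.2] w 91.3 tilt [ 0.e+00  1.e-04 -1.e+00]
turn deg 0.12 units 0.02
shift now-axes cm [9.11 0.05 0.12]  after-turn axes cm [9.11 0.05 0.12]
```

View pics/s7.png

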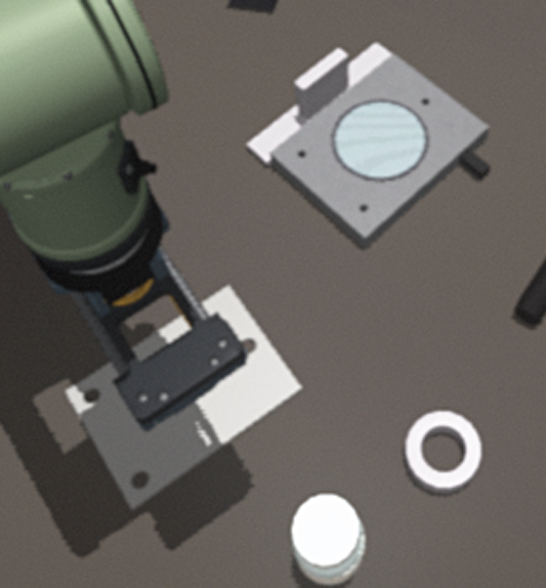

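View pics/t7.png

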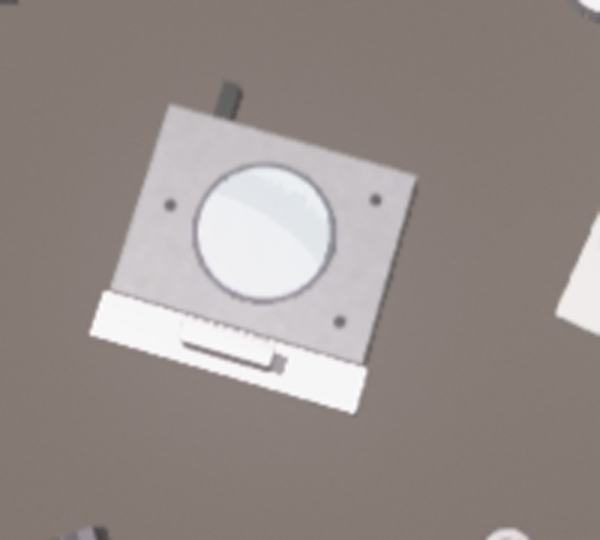

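The straightedge sits along the near side, corners at about (102,291), (366,367), (355,412) and (90,334) in the top crop. I'll measure it numerically.

```bash
python3 -c "
from m import *
im=cv2.imread('pics/top7.png',0)
b=onz('top',sub(im,P(220,160,3,[(170,104),(415,176),(362,364),(110,291)]),3),22)
o,th,r=fit(bC,b)
e=onz('top',sub(im,P(220,160,3,[(355,412),(90,334)]),2),10)
h=onz('top',blob(im,P(220,160,3,[(340,322),(376,200),(170,205)]),4),22);o,th2,r2=fit(H,h)
a=np.radians(th2);R=np.array([[np.cos(a),-np.sin(a)],[np.sin(a),np.cos(a)]])
print(o,th,th2,'outer edge corners in base frame',((e[:,:2]-o)@R).round(1),'expect (-95,-+90)')
"
```

```text
[572.55560705  15.0749208 ] -15.819139249394217 -15.803188799312288 outer edge corners in base frame [[-95.4 -89.3]
 [-95.3  90.4]] expect (-95,-+90)
```

Request:
jog_arm(plan=[0.6, 0.05, 0.1, 0.02, 1.5, 0, 0, 0, 2, 0, 0, 0, 2, 0, 0, 0, 1.6, 0, 0, 0, 0.9, 0, 0, 0, 0.5, 0, 0, 0, 0, 0, 0, 0, 0, 0, 0, 0])

```text
time_s: 14.02
ee_pos: [546.2, -275.7, 39.5]
ee_rot: [82.6, 89.9, -31.7]
force: [-0.2, -0.4, 0.7]
gripper_width: 90.8
```

Request:
jog_arm(plan=[0, 0, 0, 0, 0, 0, 0, 0, 0, 0, 0, 0, 0, 0, 0, 0, 0, 0, 0, 0, 0, 0, 0, 0, 0, 0, 0, 0, 0, 0, 0, 0, 0, 0, 0, 0, 0, 0, 0, 0, 0, 0, 0, 0, 0, 0, 0, 0], claw=0.8, newtons=30)

```text
time_s: 15.02
ee_pos: [545.7, -275.5, 38.9]
ee_rot: [-45.6, 90.0, -159.9]
force: [-1.4, 1.2, 2.6]
gripper_width: 14.0
```

Request:
jog_arm(plan=[0, 0, 0, 0, 0, 0, 0, 0, 0, 0, 0, 0, 0, 0, 0, 0, 0, 0, 0, 0, 0, 0, 0, 0])

```text
time_s: 15.52
ee_pos: [545.7, -275.5, 38.9]
ee_rot: [-63.9, 90.0, -178.2]
force: [0.3, -0.4, 0.1]
gripper_width: 13.9
```

```bash
python3 -c "
from h import *
go(545.8,-274.4,39,-24.2)"
```

```text
t 15.52 p [ 545.7 -275.5   38.9] jawyaw -24.29 q6 -3.6 F [ 0.3 -0.4  0.1] w 13.9 tilt [-1.e-04 -0.e+00 -1.e+00]
turn deg -0.09 units -0.015
shift now-axes cm [-0.01 -0.03 -0.1 ]  after-turn axes cm [-0.01 -0.03 -0.1 ]
```

Request:
jog_arm(plan=[-0.3, 0, 0, 0, -0.7, 0, 0, 0, -1, 0, 0, 0, -1.2, 0, 0, 0, -1.5, 0, 0, 0, -1.5, 0, 0, 0, -1.3, 0, 0, 0, -1, 0, 0, 0, -0.5, 0, 0, 0, 0, 0, 0, 0, 0, 0, 0, 0])

```text
time_s: 16.43
ee_pos: [545.5, -275.4, 128.9]
ee_rot: [-77.8, 90.0, 167.9]
force: [-0.2, 0.9, -2.9]
gripper_width: 13.7
```

```bash
python3 -c "
from h import *
go(574.3,14,129,-15.8)
for n in('top','scene'): cv2.imwrite(f'pics/{n}8.png',env.grab_frame(n)[:,:,::-1])"
```

```text
t 16.43 p [ 545.5 -275.4  128.9] jawyaw -24.3 q6 -3.6 F [-0.2  0.9 -2.9] w 13.7 tilt [-2.e-04  0.e+00 -1.e+00]
turn deg -8.5 units -1.416
shift now-axes cm [-1.000e-02 -9.280e+00 -2.756e+01]  after-turn axes cm [-1.000e-02 -5.110e+00 -2.863e+01]
```

View pics/scene8.png

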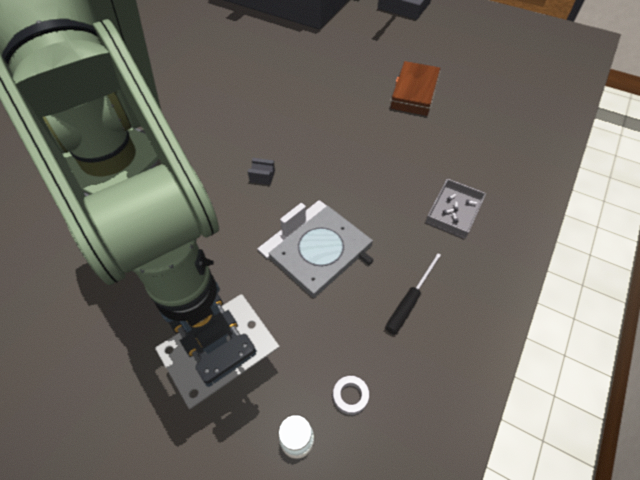

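Request:
jog_arm(plan=[0, 0, 0, -0.4, 0, 0, 0, -0.6, 0, 0, 0, -0.42, 0, -0.3, -1.6, 0, 0, -0.6, -3.2, 0, 0, -0.7, -4, 0, 0, -0.7, -4, 0, 0, -0.7, -4, 0, 0, -0.7, -4, 0, 0, -0.7, -3.8, 0, 0, -0.5, -2.6, 0, 0, -0.2, -1.4, 0])

```text
time_s: 17.53
ee_pos: [573.6, 17.7, 128.3]
ee_rot: [-110.4, 89.9, 143.9]
force: [0.5, -0.7, -1.9]
gripper_width: 13.6
```

Request:
jog_arm(plan=[0, 0, 0, 0, 0, 0, 0, 0, 0, 0, 0, 0])

```text
time_s: 17.78
ee_pos: [574.1, 12.7, 128.6]
ee_rot: [-32.5, 89.9, -138.3]
force: [0.0, -0.7, -2.9]
gripper_width: 14.1
```

```bash
python3 -c "
from h import *
go(574.3,14,129,-15.8)
for n in('top','scene'): cv2.imwrite(f'pics/{n}9.png',env.grab_frame(n)[:,:,::-1])"
```

```text
t 17.78 p [574.1  12.7 128.6] jawyaw -15.81 q6 16.0 F [ 0.  -0.7 -2.9] w 14.1 tilt [-8.e-04 -7.e-04 -1.e+00]
turn deg -0.01 units -0.002
shift now-axes cm [-0.04 -0.01 -0.13]  after-turn axes cm [-0.04 -0.01 -0.13]
```

View pics/scene9.png

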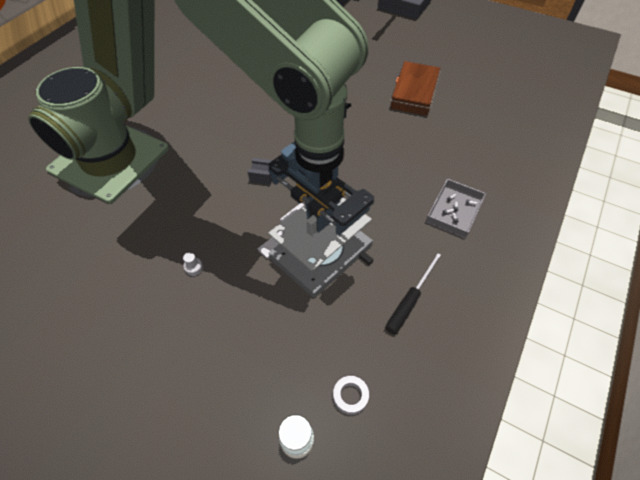

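View pics/top9.png

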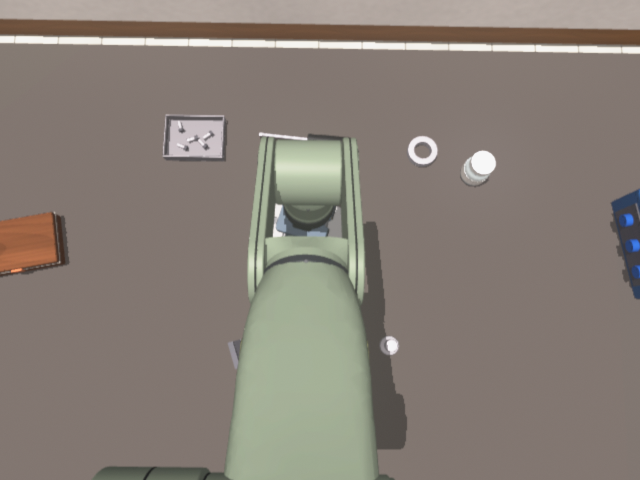

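Request:
jog_arm(plan=[0.3, 0, -0.1, 0, 0.6, 0, 0, 0, 0.8, 0, 0, 0, 0.8, 0, 0, 0, 0.5, 0, 0, 0, 0.3, 0, 0, 0, 0, 0, 0, 0, 0, 0, 0, 0, 0, 0, 0, 0])

```text
time_s: 18.63
ee_pos: [575.0, 14.6, 96.2]
ee_rot: [96.5, 90.0, -9.2]
force: [0.1, -0.2, -3.0]
gripper_width: 13.9
```

```bash
python3 -c "
from h import *
go(574.3,14,81,-15.8)
cv2.imwrite('pics/scene10.png',env.grab_frame('scene')[:,:,::-1])
im=cv2.imread('pics/scene10.png')[170:310,240:400]
cv2.imwrite('pics/s10.png',cv2.resize(im,None,fx=4,fy=4,interpolation=cv2.INTER_CUBIC))"
```

```text
t 18.63 p [575.   14.6  96.2] jawyaw -15.77 q6 16.1 F [ 0.1 -0.2 -3. ] w 13.9 tilt [ 7.e-04 -1.e-04 -1.e+00]
turn deg 0.03 units 0.006
shift now-axes cm [ 1.52 -0.05  0.08]  after-turn axes cm [ 1.52 -0.05  0.08]
```

View pics/s10.png

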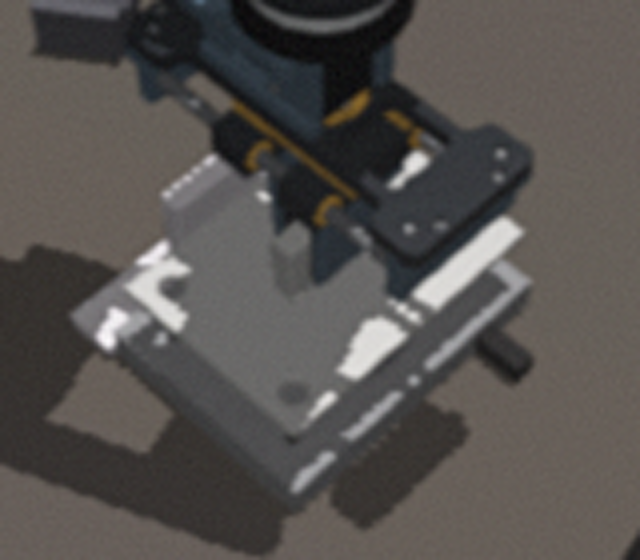

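Request:
jog_arm(plan=[0.3, 0, 0, 0, 0.5, 0, 0, 0, 0.4, 0, 0, 0, 0.3, 0, 0, 0, 0, 0, 0, 0, 0, 0, 0, 0, 0, 0, 0, 0, 0, 0, 0, 0])

```text
time_s: 19.35
ee_pos: [574.9, 14.6, 81.1]
ee_rot: [95.1, 90.0, -10.7]
force: [0.2, 0.1, -2.6]
gripper_width: 13.7
```

```bash
python3 -c "
from h import *
go(574.3,14,81,-15.8)
for n in('top','scene'): cv2.imwrite(f'pics/{n}11.png',env.grab_frame(n)[:,:,::-1])
im=cv2.imread('pics/scene11.png')[170:310,240:400]
cv2.imwrite('pics/s11.png',cv2.resize(im,None,fx=5,fy=4.2857,interpolation=cv2.INTER_CUBIC)[:, :])
im=cv2.imread('pics/scene11.png')[190:310,250:390]
cv2.imwrite('pics/s11.png',cv2.resize(im,None,fx=5,fy=5,interpolation=cv2.INTER_CUBIC))"
```

```text
t 19.35 p [574.9  14.6  81.1] jawyaw -15.77 q6 16.1 F [ 0.2  0.1 -2.6] w 13.7 tilt [ 5.e-04 -1.e-04 -1.e+00]
turn deg 0.03 units 0.006
shift now-axes cm [ 0.01 -0.04  0.07]  after-turn axes cm [ 0.01 -0.04  0.07]
```

View pics/s11.png

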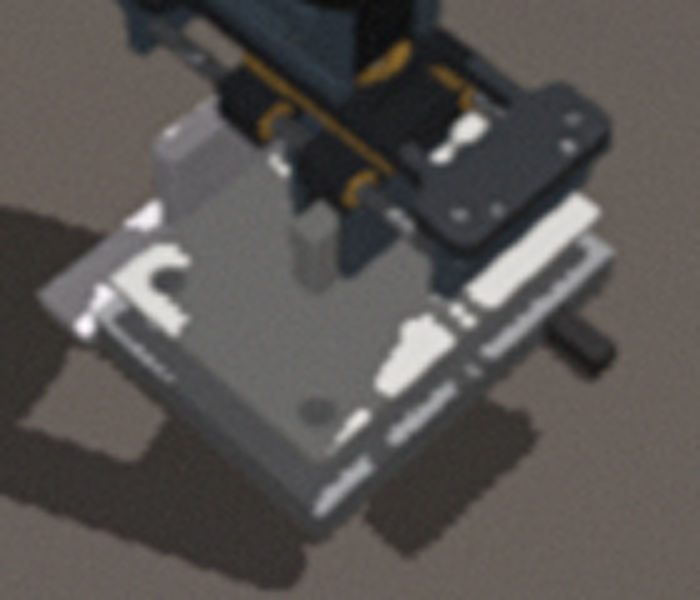

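```bash
python3 -c "
from m import *
im=cv2.imread('pics/scene11.png',0)
pc=P(250,190,5,[(600,208),(320,457),(113,275)]);ph=P(250,190,5,[(172,281),(318,410)])
c=onz('scene',pc,47)[:,:2]; h=onz('scene',ph,47)[:,:2]
o=np.array([575.4,14.1]);a=np.radians(-15.7);R=np.array([[np.cos(a),-np.sin(a)],[np.sin(a),np.cos(a)]])
print('cover corners in base frame',((c-o)@R).round(1),'want (58,80),(58,-80),(-58,-80)')
print('holes',((h-o)@R).round(1),'want (-42,-64),(42,-64)')
W=np.array(H)@R.T+o; q=proj('scene',np.c_[W,[47]*3]); print('expected crop px',(((q-[250,190])+.5)*5-.5).round(0))
"
```

```text
cover corners in base frame [[ 56.2  82.9]
 [ 56.8 -75.7]
 [-58.7 -75.8]] want (58,80),(58,-80),(-58,-80)
holes [[-40.2 -61.4]
 [ 42.  -62. ]] want (-42,-64),(42,-64)
expected crop px [[164. 282.]
 [314. 413.]
 [465. 156.]]
```

```bash
python3 -c "
import cv2,numpy as np
im=cv2.imread('pics/scene11.png')[235:300,265:345]
im=cv2.resize(im,None,fx=9,fy=9,interpolation=cv2.INTER_LANCZOS4)
im=np.clip(im.astype(float)*1.8-40,0,255).astype('uint8')
cv2.imwrite('pics/s12.png',im)"
```

```text
(no output)
```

View pics/s12.png

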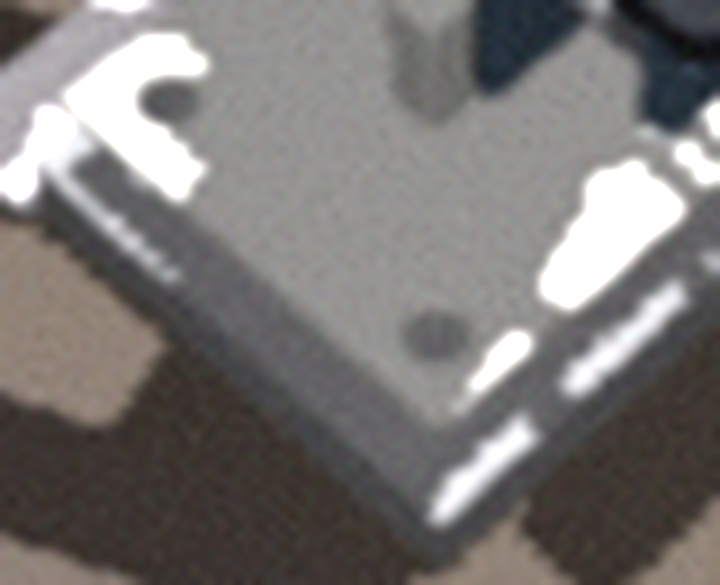

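```bash
python3 -c "
from m import *
from scipy.ndimage import map_coordinates as mc
im=cv2.imread('pics/scene11.png',0).astype(float)
Q=lambda l:np.array(P(265,235,9,l))
def edge(a,b,n=25,w=4):
    a,b=np.array(a),np.array(b);d=(b-a)/np.linalg.norm(b-a);nn=np.array([-d[1],d[0]]);pts=[]
    t=np.arange(-w,w+.01,.1)
    for s in np.linspace(0,1,n):
        c=a+s*(b-a);x=c+t[:,None]*nn;v=mc(im,[x[:,1],x[:,0]],order=1);v=cv2.GaussianBlur(v[None],(0,0),4)[0]
        g=np.abs(np.gradient(v));pts.append(c+t[g.argmax()]*nn)
    pts=np.float32(pts);return pts
o=np.array([575.4,14.1]);a=np.radians(-15.7);R=np.array([[np.cos(a),-np.sin(a)],[np.sin(a),np.cos(a)]])
def loc(p,z): return (onz('scene',p,z)[:,:2]-o)@R
e=edge(*Q([(215,225),(400,393)]));l=loc(e,47);print('-y edge: y',np.median(l[:,1]).round(2),l[:,1].std().round(2),'slope',np.polyfit(l[:,0],l[:,1],1)[0].round(4),'want -80')
h=blob(im,Q([(437,335),(168,100)]),5);print('holes blob',h,loc(h,47).round(2))
im0=cv2.imread('pics/scene0.png',0).astype(float)
print('base -y edge calib check');im_=im;im=im0
e=edge(*(np.array(P(240,110,3,[(110,451),(205,534)]))));print(np.median(loc(e,22)[:,1]).round(2),'want -85')
im=cv2.imread('pics/scene11.png',0).astype(float)
u=loc(Q([(168,100),(437,335)]),47);print('eye holes',u.round(2))
"
```

```text
-y edge: y -78.72 0.38 slope -0.0008 want -80
holes blob [[313.14204545 272.10795455]
 [284.64961496 246.40319032]] [[ 42.67 -62.89]
 [-38.21 -61.43]]
base -y edge calib check
-85.1 want -85
eye holes [[-41.47 -62.23]
 [ 42.12 -62.43]]
```

Request:
jog_arm(plan=[0, -0.02, 0.06, 0, 0, 0, 0.06, 0, 0, 0, 0, 0, 0, 0, 0, 0, 0, 0, 0, 0, 0, 0, 0, 0, 0, 0, 0, 0, 0, 0, 0, 0])

```text
time_s: 20.12
ee_pos: [574.2, 13.5, 80.9]
ee_rot: [31.3, 90.0, -74.5]
force: [1.2, 0.9, -1.6]
gripper_width: 13.7
```

```bash
python3 -c "
from h import *
go(574.3,14,81,-15.8)
cv2.imwrite('pics/scene13.png',env.grab_frame('scene')[:,:,::-1])
im=cv2.imread('pics/scene13.png')[180:310,250:390]
cv2.imwrite('pics/s13.png',cv2.resize(im,None,fx=4.5,fy=4.5,interpolation=cv2.INTER_CUBIC))"
```

```text
t 20.12 p [574.2  13.5  80.9] jawyaw -15.77 q6 16.0 F [ 1.2  0.9 -1.6] w 13.7 tilt [ 0.e+00 -1.e-04 -1.e+00]
turn deg 0.03 units 0.005
shift now-axes cm [-0.01 -0.   -0.05]  after-turn axes cm [-0.01 -0.   -0.05]
```

View pics/s13.png

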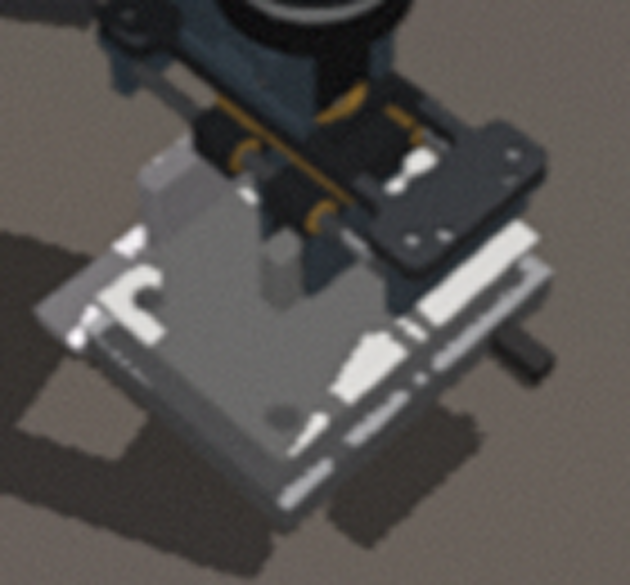

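```bash
python3 -c "
from workcell import env
print(env.state()['qvel'].round(2)); print(env.job_done())"
```

```text
[ 0.1  -0.08  0.09 -0.02  0.06  0.05]
the job is handed in; nothing more can be done
None
```

I put the straightedge against the base and let go of it. I then picked up the cover and held it over the base, and handed in at about 20 s. No verdict is reported, so this rests on my own checks.

- **Straightedge:** I set it down against the near long side until the wrist felt contact of about 5–8 N, then released it. A top view before lifting the cover put it at x ≈ -80.3 mm, y ≈ +0.5 mm in the base frame, parallel to within 0.001 rad. The later scene pictures show it still in place.
- **Cover:** it is held level by its grip, with the jaws stopped at 13.7 mm on the rib. The underside is about 20 mm above the base top, from how far the arm lifted it. It never touched the base.
- **Hole alignment:** by the scene camera the cover sat 1.2–2.5 mm too far along the base's +y. By the arm's motion and the top and combined-view measurements it was 0.1–0.8 mm. I moved it back 1.2 mm, which should leave every hole within about 1.5 mm. After that move I looked at one more picture but took no new numbers.

The two cameras disagreed by about 2–3 mm in absolute position and read heights 2–4 mm low. The force contact put the base within 1 mm of the average of the two. At the end the arm hid the base from the top camera, so the hole check came from the scene camera and the arm's own position. I saw no bystander move in the pictures, but did not measure them.

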